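Lock the ratchet post of the pattern stand level and lay the pattern spindle in its forks

TASK

Set up the green pattern stand so that the pattern spindle lies on it ready to be measured with the callipers. Raise the low ratchet post by its fork until, once its lock has dropped in under a rung, the two forks are as near level as the notches allow; let it down gently until the lock carries it, without dropping it or pushing down hard on the lock, and let go. Then lay the spindle level across both forks, one square end in each and centred between them, without dropping or forcing it, and leave the other things on the cabinet where they are.

Things in the scene. Friction and masses are not known exactly. Their poses are not given: they have to be found in the camera images.
- stand: Green cast stand, fixed: bed plate 80x270x12 mm with two square sleeves up to 130 mm above the cabinet top (34x38 mm, rims 40x40). Origin: centre of the bed's underside; y along the bed, z up. The ratchet post slides in the sleeve at y = -90 mm, the clamped plain post is in the one at y = +90 mm. The lock bracket stands out of the ratchet sleeve's -x face to x = -35 mm, 30 to 75 mm up.
- post: Ratchet post, loose in its sleeve, 0.44 to 0.66 kg: steel ladder bar 22x26x124 mm with saw-tooth rungs every 12 mm, and on top an aluminium fork head, 54 mm across along x, 22 mm along y, 40 mm tall (124 to 164 mm above the origin), flat outer cheeks to grip from above. Origin: centre of its lower end; axes as the stand's. Starts right down, standing on the bed, the head 6 mm clear of the sleeve.
- post_seat (a point): Centre of the fork floor of the ratchet post, 142 mm above the post's origin. The fork is open along y, 36 mm wide between its ears (wider at their tips); the ears rise 22 mm above the floor. The post lifts straight up, up to 50 mm (further, the lowest rung is passed); once caught it cannot be lowered past that notch.
- rest: Plain post with the same fork head, clamped in the other sleeve at a height that differs from time to time; it does not move. Origin: centre of its lower end, axes as the stand's.
- rest_seat (a point): Centre of the floor of the plain post's fork, 142 mm above its post's origin, 180 mm from the other seat along y; same fork size. At the start it is 14 to 38 mm higher than the ratchet post's seat.
- pawl (a joint): Gravity pawl with a red ball, a hinged finger leaning into the rungs by its own weight. 0 rad = fully in, a rung standing on it; 0.2 to 0.35 = pushed aside by a passing rung (under 2 N of drag). A rung is caught once the post has been lifted about 4 mm above the height at which that rung will stand; let down, the post then stands on the pawl after 4 to 16 mm.
- spindle: Pattern spindle of pale wood, loose, 0.18 kg, 250 mm long: square ends 30x30x56 mm, turned between them with a plain round waist of 24 mm diameter over the middle 40 mm. It lies on the cabinet top in front of the stand. Origin: its centre, on its axis, 15 mm above what it lies on; y runs along its length.
- calipers: Bow callipers, pale steel, 137x60x5 mm, lying flat, a bystander, loose. Origin: centre of its underside.
- pencil: Red carpenter's pencil, 134 mm long, a bystander, loose. Origin: centre of its underside.
- wax_tin: Round wax tin with a cream lid, 87 mm across, 45 mm tall, a bystander, loose. Origin: centre of its underside.
- sanding_pad: Grey foam sanding pad, 64x95x21 mm, a bystander, loose. Origin: centre of its underside.
- chuck_key: Steel T-shaped chuck key, 76x99x15 mm, a bystander, loose. Origin: centre of its underside.
- masking_roll: Roll of masking tape, 96 mm across, 25 mm tall, a bystander, loose. Origin: centre of its underside.
- abrasive_roll: Brown roll of abrasive, 61 mm across, 26 mm tall, a bystander, loose. Origin: centre of its underside.
- sleeve_top (a point): Centre of the ratchet sleeve's mouth, on the stand; the post has 1 mm of play all round and rubs by some N if held askew. The lock bracket below is clamped anywhere within +-5 mm in height, which is not measured: at which heights the post catches must be felt. Standing on the lock shows as the post's weight leaving the hand with the pawl fully in (under 0.02 rad).
Mind the look-alikes: they are no part of the job. What is shaped like the post but red is not meant.

How it is judged (in metres and radians):
On the way, in this order (a step that is already met when the one before it is completed fails the run):
1. still held, the ratchet post has been let down until its pawl carries it, the two forks as near level as the notches allow (z of post_seat in the frame of rest_seat between -0.0075 and 0.0075 m and value of joint pawl below 0.05 rad and contact force between post and pawl above 1.5 N and contact force between the fingers and post above 1 N), for 0.05 s.
2. the post is let go and stands on its pawl (z of post_seat in the frame of rest_seat between -0.0075 and 0.0075 m and value of joint pawl below 0.05 rad and linear speed of post below 0.01 m/s and contact force between the fingers and post below 0.1 N), for 0.3 s.
At the end, for the whole second after the job is handed in: The ratchet post stands on its dropped pawl, the two seats within 7.5 mm of one height (half a notch and a little); the spindle rests on both forks, in line with the stand within 0.05 rad, level within 0.048 rad, within 15 mm of the middle lengthwise and 7 mm across, at rest (z of post_seat in the frame of rest_seat between -0.0075 and 0.0075 m and value of joint pawl below 0.05 rad and linear speed of each of post, spindle below 0.01 m/s and x of spindle in the frame of stand between -0.007 and 0.007 m and y of spindle in the frame of stand between -0.015 and 0.015 m and angle between the y axis of spindle and the y axis of stand, either way round below 0.05 rad and angle between spindle's own y axis and vertical between 1.5228 and 1.6188 rad and z of spindle in the frame of rest_seat between 0.009 and 0.021 m and z of spindle in the frame of post_seat between 0.009 and 0.021 m and contact force between spindle and post above 0.1 N and contact force between spindle and rest above 0.1 N); the robot touches nothing.
It fails at once if the ratchet post is dropped or pressed on its pawl with over 20 N (contact force between post and pawl above 20 N).
It fails at once if the spindle is dropped or forced into the forks (over 25 N) (contact force between spindle and post above 25 N or contact force between spindle and rest above 25 N).
It fails at once if a bystander is moved by over 30 mm (distance of any of calipers, pencil, wax_tin, sanding_pad, chuck_key, masking_roll, abrasive_roll from where it was at the start of the episode above 0.03 m).
It also fails if it takes over 51 s, if anything falls off the work surface, if the arm or the gripper's body presses on something with over 40 N, if the wrist force passes 120 N, or if a joint passes its speed limit or range.

ROBOT

A 7-joint arm with a two-finger parallel gripper is mounted at the origin on a cart in front of the work surface, level with it; the furniture and walls round the work are solid. World frame = base frame: x ahead of the robot, y to its left, z up, the work surface at z = 0. Lengths are in mm, angles in rad, forces in N, time in s.
With the tool pointing down it reaches from about 400 to 875 mm from the base axis. Payload 6.5 kg.
Tool frame: the origin (TCP) lies midway between the tips of the shut fingers; the grasp point (between the pads) lies 19 mm behind it; z points along the fingers, y is the direction in which the jaws open and shut (so a half turn about z gives the same grasp; the last joint's range is limited). The gripper opens to 88 mm and grips with 3 to 60 N. Pads are 18 mm wide; open, the fingers measure 123 mm over their backs; the gripper's body (75 mm by 187 mm) begins 45 mm behind the grasp point.
Start: joints at [-1.22, 0.536, -0.004, 1.538, 0.003, 1.067, -0.071], TCP at [263.138, 594.347, 238.716] pointing down, gripper open.
Joint ranges: [-2.7, 2.7], [-0.37, 2.16], [-1.27, 1.26], [0.24, 2.4], [-1.31, 4.45], [0.19, 1.91], [-2.76, 2.76]. Speed limits (rad/s): [2.39, 2.39, 3.14, 3.14, 3.14, 3.14, 3.14].

INTERFACE

Orientations are given as [roll, pitch, yaw] about the fixed x, y, z axes, in that order (R = Rz(yaw) Ry(pitch) Rx(roll)).
In Python, from workcell import ctrl gives the robot as it stands. Calls block until the motion is done:
- ctrl.move_pose(position, orientation): joint-space move of the TCP to a pose.
- ctrl.move_straight(position, rot=None, feed=150): straight line of the TCP; rot=None keeps the orientation; feed is the mean speed in mm/s.
- ctrl.set_joints(angles): joint-space move.
- ctrl.move_gripper(opening, squeeze=None): finger opening in mm; squeeze is the grip in N (None keeps the last); returns when the fingers have stopped.
- ctrl.sleep(seconds).
- ctrl.inverse_kinematics(position, orientation): joint angles nearest the present ones, or None.
- ctrl.sense(): the state.
- ctrl.camera(name): name is "scene" or "top" or "wrist"; returns a dict with "frame" (400x640x3 uint8, red, green, blue), "z_map" (400x640 float32, mm along the optical axis (not along the pixel's ray), 0 where there is no reading), "mtx" (3x3 intrinsics, pixels), "position" and "attitude" of the camera in the world. Camera axes: x right, y up, looking along -z (the intrinsics and any distortion apply to the point x, -y, -z); pixel columns grow to the right and rows downward; lengths in mm; the calibration is good to about 2 mm. The wrist camera is an equidistant fisheye: a pixel r from the principal point sees the ray r / f radians off the axis. A picture is of the moment at which its call begins.
A pose or a line that the arm cannot do raises ctrl.MotionError and nothing moves.
- ctrl.job_done(): hands the job in, once; it reports no verdict.
Trained networks look in a picture, given as the dict that the camera call returned (one of the last four; its "shot" number tells which), for a name from the list of things; names that differ only in an ending like _2 or _b are one class to them, and where a whole thing is asked for, a point or a joint stands for the part that bears it (a point fixed in the world has none). Each returns a list of dicts, best first, with "p" (0 to 1); they miss things now and then, are a little off and sometimes report something else, mostly with a low value. They report only what shows in the picture. A call takes as long as a camera call. They do not tell look-alikes from the thing itself.
- ctrl.regions_of(picture, target): "pixels" (400x640 bool, what is visible of it) and "rect" ([centre column, centre row, width, height] in pixels, round what is visible of it).
- ctrl.spot_point(picture, target): "position" ([column, row] in pixels: a listed point, or the origin of a listed thing).
The state is a dict: "time_s": time; "joint_positions": joint angles; "dq": joint speeds; "joint_efforts": joint torques, N m; "tool_pos": TCP position; "orientation": TCP orientation; "force": force on the tool from outside, world axes, zero at the start; "wrist_torque": the same for the moment, N m; "grip_width": finger opening in mm.
Only numpy, scipy, OpenCV 4.12 (cv2) and the standard library are available. Lean on these libraries where they do the work, as an engineer would, in place of code of your own. Each camera call takes 0.05 s, during which the arm holds its last target.

## Working session

There is one attempt and no reset: what is moved stays moved. The work goes in short steps, each a Python script; the robot and the scene stay as the last script left them, time stands still between calls to the robot, and variables do not carry over. Pictures are saved under pics/ and viewed, and the job is handed in when it is done.

```bash
ls; mkdir -p pics
python3 - <<'E'
from workcell import ctrl
import cv2,pickle
s=ctrl.sense();print({k:v for k,v in s.items()})
d={}
for n in ("scene","top"):
    p=ctrl.camera(n);d[n]=p
    cv2.imwrite(f"pics/{n}0.png",p["frame"][:,:,::-1]);print(n,p["mtx"],p["position"],p["attitude"],p.keys())
    for t in ("stand","post","rest","post_seat","rest_seat","spindle","pawl","sleeve_top"):
        for f in ("spot_point","regions_of"):
            try:
                r=getattr(ctrl,f)(p,t)
                print(n,t,[(round(a["p"],2),a.get("position",a.get("rect"))) for a in r[:4]])
            except Exception as e: print(n,t,f,e)
pickle.dump(d,open("d0.pkl","wb"))
print(ctrl.sense()["time_s"])
E
```

```text
pics
{'time_s': 0.0, 'joint_positions': array([-1.22021639,  0.53714056, -0.00444129,  1.53881221,  0.00256226,
        1.06726093, -0.07116237]), 'dq': array([0.00121557, 0.00034186, 0.00134597, 0.00050269, 0.00123494,
       0.00016833, 0.00111754]), 'joint_efforts': array([ 2.62752528e-04, -5.70999312e+01,  9.90917422e-01, -2.51606870e+01,
       -5.62420883e-02,  1.76864059e-02,  1.76640560e-04]), 'tool_pos': array([262.90156054, 593.833737  , 237.87935825]), 'orientation': array([-3.13997930e+00,  8.46465271e-05,  2.72490628e+00]), 'force': array([ 0.152025  , -0.55716051,  0.09028716]), 'wrist_torque': array([-0.00835812,  0.0231204 , -0.06322247]), 'grip_width': 88.30354925191428}
scene [[424.78396957   0.         319.98162706]
 [  0.         424.78396957 191.56879281]
 [  0.           0.           1.        ]] [  74.42054693 -982.06461336  687.76002924] [ 1.07041701e+00 -7.33855179e-04 -4.58354847e-01] dict_keys(['frame', 'z_map', 'mtx', 'position', 'attitude', 'shot'])
scene stand [(0.7, [345.8, 212.4])]
scene stand [(0.86, [343.1, 195.4, 61.0, 64.4]), (0.34, [295.4, 181.7, 
[... 1802 characters left out ...]
4.5]), (0.63, [331.1, 153.9]), (0.17, [265.4, 160.9])]
top post_seat [(0.77, [378.2, 186.2, 17.8, 21.1]), (0.76, [366.2, 264.3, 19.1, 18.8]), (0.63, [333.6, 153.7, 14.6, 24.4])]
top rest_seat [(0.21, [239.3, 269.7])]
top rest_seat [(0.53, [266.3, 158.9, 12.4, 21.5])]
top spindle [(0.86, [317.2, 239.3])]
top spindle [(0.7, [316.5, 238.2, 86.7, 10.5])]
top pawl spot_point it knows: abrasive_roll, calipers, chuck_key, masking_roll, pencil, post, post_seat, rest, rest_seat, sanding_pad, sleeve_top, spindle, stand, wax_tin
top pawl [(0.58, [333.4, 153.1, 10.8, 20.7]), (0.22, [229.3, 195.0, 37.8, 24.4])]
top sleeve_top [(0.74, [329.6, 154.7])]
top sleeve_top [(0.9, [301.6, 168.0, 96.1, 33.0])]
1.6
```

View pics/scene0.png

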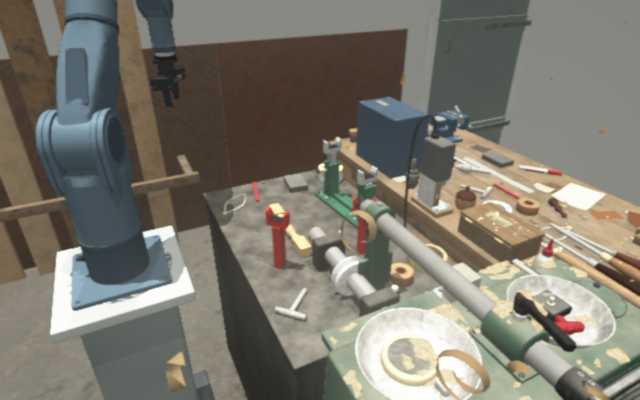

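View pics/top0.png

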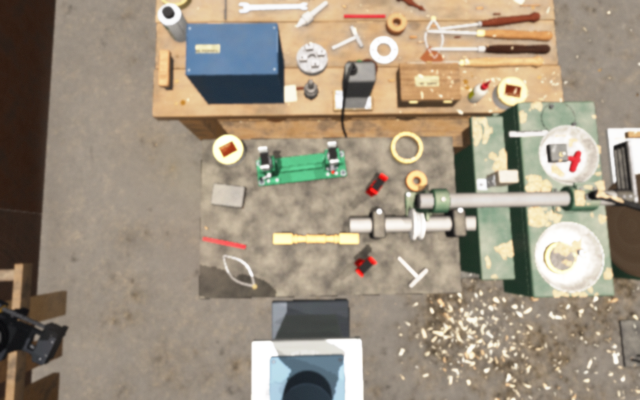

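```bash
cat > h.py <<'E'
import numpy as np
from scipy.spatial.transform import Rotation as R
def cloud(p):
    z=p["z_map"].astype(float); v,u=np.mgrid[0:400,0:640]; K=p["mtx"]
    c=np.stack([(u-K[0,2])/K[0,0]*z,-(v-K[1,2])/K[1,1]*z,-z],-1)
    w=c@R.from_euler("xyz",p["attitude"]).as_matrix().T+p["position"]
    w[z<=0]=np.nan
    return w
E
python3 - <<'E'
import pickle,cv2,numpy as np
from h import *
d=pickle.load(open("d0.pkl","rb"))
t=d["top"];w=cloud(t)
np.set_printoptions(precision=0,suppress=True,linewidth=200)
for u,v in [(330,155),(266,158),(302,170),(376,186),(366,265),(317,239),(290,239),(345,239)]: print(u,v,w[v,u])
c=cv2.resize(t["frame"][120:290,210:420],None,fx=3.6,fy=3.4,interpolation=cv2.INTER_CUBIC);cv2.imwrite("pics/topc.png",c[:,:,::-1])
s=d["scene"];c=cv2.resize(s["frame"][120:280,220:410],None,fx=4,fy=3.7,interpolation=cv2.INTER_CUBIC);cv2.imwrite("pics/scenec.png",c[:,:,::-1])
E
```

```text
330 155 [661. -75. 155.]
266 158 [650.  92. 181.]
302 170 [650.   5.  11.]
376 186 [ 578. -198.  139.]
366 265 [ 368. -164.  143.]
317 239 [440. -37.  30.]
290 239 [442.  42.  30.]
345 239 [ 439. -119.   33.]
```

View pics/topc.png

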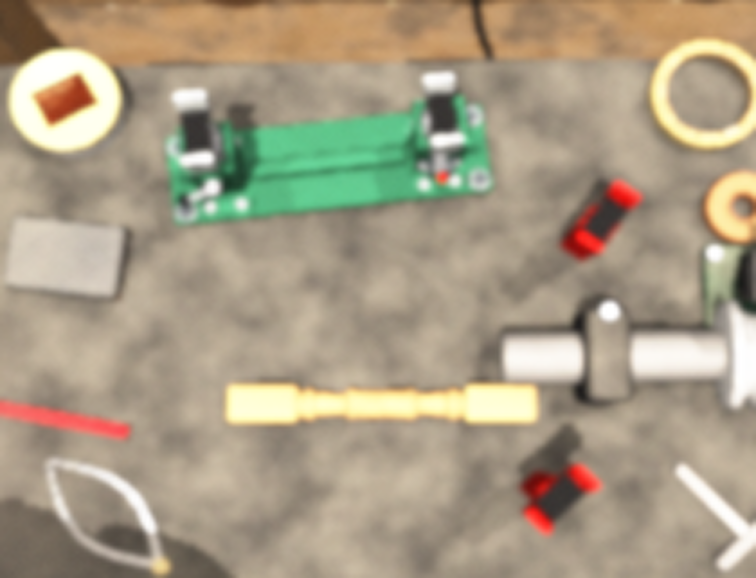

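View pics/scenec.png

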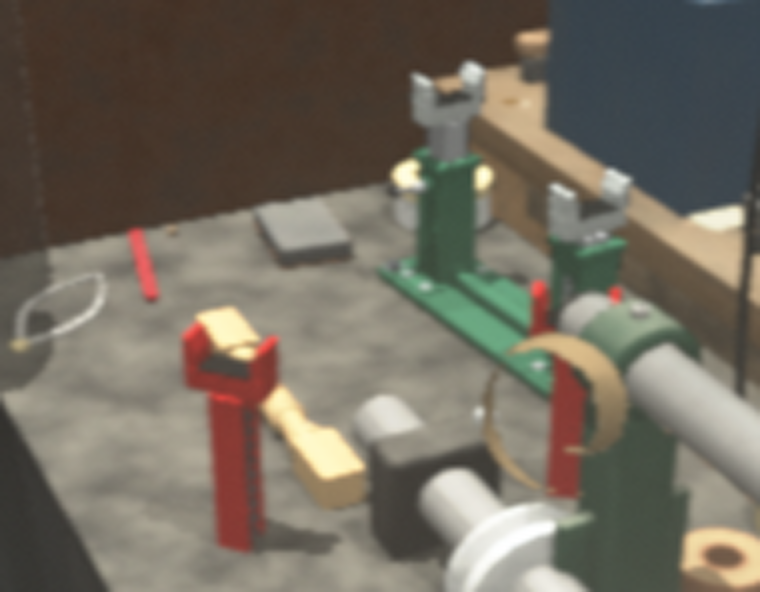

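The post meant is the grey fork at top (331,155), scene (361,205), in the green sleeve with the red pawl ball. The red ones at top (376,186) and (366,265) are the look-alikes. The spindle is at top (317,239). Next I measure geometry.

Run:
```python
import pickle,cv2,numpy as np
from h import *
np.set_printoptions(precision=1,suppress=True,linewidth=200)
d=pickle.load(open("d0.pkl","rb"))
for n in ("top","scene"):
    w=cloud(d[n]);im=d[n]["frame"].astype(int)
    W=w.reshape(-1,3);C=im.reshape(-1,3)
    for nm,c,zlo in (("post",(655,-78),138),("rest",(655,97),150)):
        m=(abs(W[:,0]-c[0])<50)&(abs(W[:,1]-c[1])<40)&(W[:,2]>zlo)&(W[:,2]<230)
        q=W[m]; print(n,nm,m.sum(),q.min(0),q.max(0),np.median(q,0))
        h,e=np.histogram(q[:,2],bins=np.arange(130,215,4));print(dict(zip(e[:-1],h)))
        if n=="top":
            r=cv2.minAreaRect(q[:,:2].astype(np.float32));print(r)
            top=q[q[:,2]>q[:,2].max()-9];print("eartop",len(top),top.mean(0)); 
            for a in (1,-1):
                s=top[(top[:,0]-c[0])*a>0];print(len(s),s.mean(0),s.min(0),s.max(0))
    g=(C[:,1]>C[:,0]*1.25+10)&(C[:,1]>C[:,2]*1.05)&(abs(W[:,0]-650)<90)&(abs(W[:,1])<180)
    q=W[g];b=q[abs(q[:,2]-12)<5];print("bed",len(b),cv2.minAreaRect(b[:,:2].astype(np.float32)),b[:,2].mean())
    b=q[abs(q[:,2]-130)<6];
    for a in (1,-1):
        s=b[b[:,1]*a>0]; 
        if len(s):print("rim",len(s),s.mean(0),s.min(0),s.max(0))
    m=(W[:,0]>410)&(W[:,0]<475)&(W[:,1]>-175)&(W[:,1]<110)&(W[:,2]>8)&(W[:,2]<45)&(C[:,0]>C[:,2]*1.25)&(C[:,0]>150)
    q=W[m]
    if len(q)>4:
        q=q[q[:,2]>20];print("spindle",len(q),cv2.minAreaRect(q[:,:2].astype(np.float32)),q[:,2].max(),q.min(0),q.max(0))
w=cloud(d["top"]);W=w.reshape(-1,3)
print("tall things (20mm grid max z)  rows x, cols y")
X=np.arange(340,760,20);Y=np.arange(160,-300,-20)
for x in X: print(x,[int(np.nanmax(np.append(W[(abs(W[:,0]-x)<10)&(abs(W[:,1]-y)<10)][:,2],-1))) for y in Y])
print(list(Y))
```

```text
top post 190 [638.8 -95.2 140.4] [693.8 -69.6 177.3] [668.  -81.8 155. ]
{np.int64(130): np.int64(0), np.int64(134): np.int64(0), np.int64(138): np.int64(1), np.int64(142): np.int64(2), np.int64(146): np.int64(11), np.int64(150): np.int64(59), np.int64(154): np.int64(44), np.int64(158): np.int64(3), np.int64(162): np.int64(5), np.int64(166): np.int64(20), np.int64(170): np.int64(22), np.int64(174): np.int64(23), np.int64(178): np.int64(0), np.int64(182): np.int64(0), np.int64(186): np.int64(0), np.int64(190): np.int64(0), np.int64(194): np.int64(0), np.int64(198): np.int64(0), np.int64(202): np.int64(0), np.int64(206): np.int64(0), np.int64(210): np.int64(0)}
((666.3125610351562, -82.24871063232422), (54.09737777709961, 22.127609252929688), 5.461368083953857)
eartop 53 [666.7 -81.6 173.1]
27 [689.6 -78.7 172.9] [685.  -88.3 168.4] [693.8 -69.6 177.2]
26 [642.9 -84.6 173.4] [639.1 -95.2 168.3] [647.6 -73.9 177.3]
top rest 226 [621.3  83.3 155.1] [677.3 110.2 206.9] [650.3  95.2 182.1]
{np.int64(130): np.int64(0), np.int64(134): np.int64(0), np.int64(138): np.int64(0), np.int64(142): n
[... 4434 characters left out ...]
, 5, 4, 2, 5]
680 [4, 18, 201, 203, 202, 16, 18, 16, 16, 14, 25, 176, 176, 164, 15, 4, 3, 4, 4, 3, 3, 3, 31]
700 [3, 3, -1, 1, 12, 13, 12, 14, 14, 14, 14, 173, 177, -1, 19, 3, 3, 3, 6, 5, 3, 21, 28]
720 [4, 2, 0, 3, 3, 3, 2, 4, 3, 3, 5, 3, 3, 0, 11, 3, 3, 2, 4, 4, 4, 25, 26]
740 [4, 4, 3, 5, 3, 3, 2, 5, 2, 4, 4, 3, 1, 4, 4, 5, 5, 3, 3, 4, 6, 3, 27]
[np.int64(160), np.int64(140), np.int64(120), np.int64(100), np.int64(80), np.int64(60), np.int64(40), np.int64(20), np.int64(0), np.int64(-20), np.int64(-40), np.int64(-60), np.int64(-80), np.int64(-100), np.int64(-120), np.int64(-140), np.int64(-160), np.int64(-180), np.int64(-200), np.int64(-220), np.int64(-240), np.int64(-260), np.int64(-280)]
```

Run:
```python
import pickle,cv2,numpy as np
from h import *
np.set_printoptions(precision=1,suppress=True,linewidth=200)
d=pickle.load(open("d0.pkl","rb"))
for n in ("top","scene"):
    W=cloud(d[n]).reshape(-1,3)
    print(n)
    for y in range(-115,-215,-10):
        s=W[(abs(W[:,1]-y)<5)&(W[:,0]>410)&(W[:,0]<540)&(W[:,2]>10)]
        print(y,[(x,round(float(s[abs(s[:,0]-x)<2.5][:,2].max())),round(float(s[abs(s[:,0]-x)<2.5][:,2].min()))) for x in range(420,475,5) if (abs(s[:,0]-x)<2.5).any()])
W=cloud(d["top"]).reshape(-1,3)
for x in range(700,980,20): print(x,[int(np.nanmax(np.append(W[(abs(W[:,0]-x)<10)&(abs(W[:,1]-y)<10)][:,2],-1))) for y in range(160,-300,-20)])
from workcell import ctrl
p=np.array([666,-82]);
for yaw in (0.098+np.pi/2,0.098-np.pi/2):
  for pos in ([666,-82,136],[666,-82,190],[443,-33,4],[443,-33,80],[657.5,7,200],[657.5,7,170]):
    print(yaw,pos,ctrl.inverse_kinematics(pos,[np.pi,0,yaw]))
print(ctrl.sense()["time_s"])
```

```text
top
-115 [(430, 32, 21), (435, 31, 26), (440, 33, 26), (445, 32, 26), (450, 32, 26), (455, 32, 27)]
-125 [(430, 28, 27), (435, 31, 27), (440, 33, 26), (445, 35, 26), (450, 30, 27), (455, 33, 28)]
-135 [(430, 32, 26), (435, 31, 27), (440, 33, 27), (445, 34, 25), (450, 32, 28), (455, 33, 27), (460, 56, 54), (465, 63, 56), (470, 67, 32)]
-145 [(430, 31, 27), (435, 28, 27), (440, 32, 27), (445, 31, 25), (450, 30, 28), (455, 31, 26), (460, 56, 53), (465, 62, 57), (470, 67, 61)]
-155 [(430, 31, 25), (435, 32, 30), (440, 32, 26), (445, 32, 30), (450, 28, 25), (455, 31, 25), (460, 53, 53), (465, 62, 58), (470, 68, 62)]
-165 [(460, 55, 53), (465, 63, 56), (470, 67, 61)]
-175 [(460, 54, 51), (465, 65, 56), (470, 65, 63)]
-185 [(460, 52, 50), (465, 62, 56), (470, 66, 61)]
-195 [(440, 82, 65), (445, 81, 12), (450, 81, 24), (455, 85, 26), (460, 84, 28), (465, 84, 56), (470, 85, 62)]
-205 [(440, 79, 14), (445, 84, 78), (450, 82, 78), (455, 85, 80), (460, 83, 76), (465, 85, 77), (470, 81, 79)]
scene
-115 [(425, 30, 11), (430, 32, 29), (435, 31, 27), (440, 32, 29), (445, 30, 28), (450, 30, 29), (455
[... 2517 characters left out ...]
, -33, 4] [-0.1  0.6  0.1  2.2 -0.3  0.3  0.3]
1.6687963267948966 [443, -33, 80] [-0.3  0.5  0.3  2.2 -0.3  0.5  0.4]
1.6687963267948966 [657.5, 7, 200] [-0.4  0.6  0.5  1.6 -0.4  1.   0.3]
1.6687963267948966 [657.5, 7, 170] [-0.4  0.7  0.5  1.6 -0.4  1.   0.3]
-1.4727963267948965 [666, -82, 136] [-0.6  1.   1.1  1.6 -0.9  1.2 -2.3]
-1.4727963267948965 [666, -82, 190] [-0.6  0.9  1.1  1.6 -0.8  1.2 -2.4]
-1.4727963267948965 [443, -33, 4] [-0.7  0.9  0.9  2.2 -1.3  0.7 -1.9]
-1.4727963267948965 [443, -33, 80] [-0.8  0.8  1.1  2.2 -1.1  0.8 -2.1]
-1.4727963267948965 [657.5, 7, 200] [-0.7  0.9  1.1  1.6 -0.8  1.2 -2.5]
-1.4727963267948965 [657.5, 7, 170] [-0.7  0.9  1.1  1.6 -0.9  1.2 -2.5]
1.6
```

Run:
```python
from workcell import ctrl
import numpy as np,cv2
o=[np.pi,0,0.098+np.pi/2]
ctrl.move_pose([450,200,270],o);print(ctrl.sense()["time_s"])
ctrl.move_pose([666,-82,215],o);s=ctrl.sense();print(s["time_s"],s["tool_pos"],s["orientation"],s["force"],s["joint_positions"])
p=ctrl.camera("wrist");cv2.imwrite("pics/w1.png",p["frame"][:,:,::-1])
print(p["mtx"][0],p["position"],p["attitude"])
for t in ("post_seat","rest_seat"): print(t,[(round(a["p"],2),a["position"]) for a in ctrl.spot_point(p,t)])
```

```text
3.2083
4.5583 [666.11032498 -79.77456868 215.09179933] [ 3.14142555e+00 -1.38706869e-03  1.67113797e+00] [-0.72627787  0.15576123 -0.33647443] [-0.27552484  0.6412939   0.50630715  1.5212439  -0.33919984  1.06729606
  0.41163911]
[309.70691629   0.         323.52040615] [658.8682491   -3.26989246 361.16065831] [-0.29487859  0.00066435  0.10046708]
post_seat [(0.8, [220.9, 322.4]), (0.8, [48.4, 252.2]), (0.68, [325.7, 222.1])]
rest_seat [(0.38, [324.0, 95.9])]
```

View pics/w1.png

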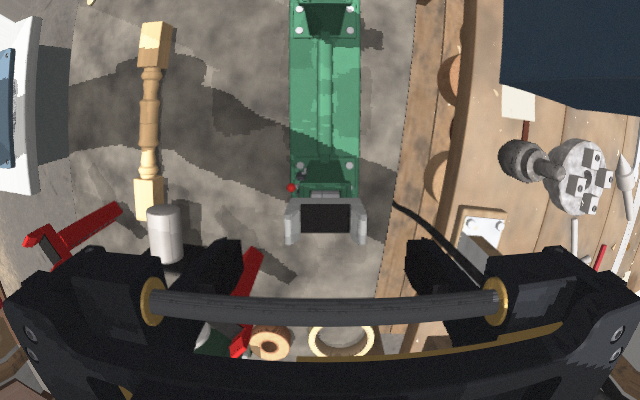

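The wrist view shows the grey fork at (326,218), centred between the fingers, with the red ball at (292,187) on the green stand. This is the right post, so I grip it.

Run:
```python
from workcell import ctrl
import numpy as np,cv2
np.set_printoptions(precision=2,suppress=True)
def pr(t=""):
    s=ctrl.sense();print(t,round(s["time_s"],2),s["tool_pos"],s["force"],s["wrist_torque"],round(s["grip_width"],1));return s
o=[np.pi,0,0.098+np.pi/2]
ctrl.move_straight([666,-82,134],rot=o,feed=120);pr("down")
ctrl.move_gripper(50,10);pr("grip10")
ctrl.sleep(0.1);s=pr()
```

```text
down 5.53 [666.56 -82.22 134.73] [0.27 0.32 0.45] [-0.08  0.02  0.01] 88.3
grip10 6.14 [666.31 -81.96 134.22] [1.04 0.53 1.65] [-0.05 -0.11 -0.02] 53.8
 6.24 [666.32 -81.98 134.23] [-0.07 -0.02  1.52] [ 0.02 -0.11  0.02] 54.0
```

```bash
cat >> h.py <<'E'
from workcell import ctrl
np.set_printoptions(precision=2,suppress=True)
def pr(t=""):
    s=ctrl.sense();print(t,round(s["time_s"],2),s["tool_pos"],s["force"],round(s["grip_width"],1));return s
E
python3 - <<'E'
from h import *
ctrl.move_gripper(50,30);s=pr("g30");z0=s["tool_pos"][2]
for dz in (4,8,12,16,20):
    ctrl.move_straight([666.2,-82,134+dz],feed=30);ctrl.sleep(.05);pr(dz)
E
```

```text
g30 6.46 [666.33 -82.01 134.24] [1.43 0.06 2.05] 53.8
4 6.79 [666.17 -81.64 137.77] [ 3.52  0.68 -4.47] 53.7
8 7.12 [666.13 -81.83 141.99] [ 3.09  0.26 -4.74] 53.7
12 7.46 [666.14 -82.05 146.04] [ 2.86  1.11 -4.  ] 53.9
16 7.79 [666.12 -82.13 150.11] [ 2.34  0.55 -4.26] 53.6
20 8.12 [666.08 -82.15 154.17] [ 0.73 -0.35 -4.65] 53.7
```

Run:
```python
from h import *
z=154
while z>136:
    z-=0.5
    ctrl.move_straight([666.2,-82,z],feed=15)
    f=[];
    for _ in range(3): s=ctrl.sense();f.append(s["force"]);ctrl.sleep(.01)
    f=np.mean(f,0);print(z,round(s["tool_pos"][2],2),f)
    if f[2]>-1.5: break
pr()
```

```text
153.5 153.43 [ 1.9  -0.08 -4.34]
153.0 152.88 [ 1.49  0.22 -5.11]
152.5 152.37 [ 1.64 -0.34 -5.4 ]
152.0 151.87 [ 1.71 -0.06 -5.28]
151.5 151.41 [ 1.58 -0.36 -5.01]
151.0 150.92 [ 1.2   0.07 -5.33]
150.5 150.41 [ 1.04 -0.39 -5.53]
150.0 149.89 [ 1.25  0.33 -5.37]
149.5 149.41 [ 0.77 -0.02 -5.82]
149.0 148.96 [ 0.73 -0.07 -5.29]
148.5 148.43 [ 0.89 -0.29 -5.04]
148.0 147.92 [ 0.27 -0.43 -5.31]
147.5 147.42 [ 0.15  0.23 -5.67]
147.0 146.96 [ 0.21  0.01 -4.99]
146.5 146.47 [ 0.62  0.37 -5.57]
146.0 145.95 [ 1.13 -0.3  -5.12]
145.5 145.45 [ 0.32  0.52 -5.48]
145.0 144.97 [-0.09  0.25 -4.92]
144.5 144.46 [ 0.47 -0.13 -5.17]
144.0 143.95 [-0.43  0.35 -5.09]
143.5 143.49 [ 0.26  0.36 -5.18]
143.0 142.96 [ 0.55  0.16 -5.01]
142.5 142.48 [ 0.55  0.06 -5.17]
142.0 141.95 [ 0.66  0.03 -5.43]
141.5 141.51 [ 0.54  0.03 -4.57]
141.0 141.1 [ 0.86 -0.14 -4.18]
140.5 140.68 [ 1.32  0.27 -3.62]
140.0 140.24 [ 2.24  0.42 -3.32]
139.5 139.98 [ 2.32  0.63 -0.22]
 16.1 [666.69 -82.03 140.  ] [2.3  0.99 0.39] 53.8
```

Run:
```python
from h import *
ctrl.move_straight([666.2,-82,172.5],feed=50);ctrl.sleep(.05);pr("up")
ctrl.move_straight([666.2,-82,167],feed=25);pr()
z=167
while z>162.5:
    z-=0.5
    ctrl.move_straight([666.2,-82,z],feed=20)
    s=ctrl.sense();f=s["force"];print(z,round(s["tool_pos"][2],2),f)
    if f[2]>-2: break
ctrl.sleep(.15);pr()
```

```text
up 16.96 [665.98 -82.15 172.33] [ 1.53  0.55 -3.27] 54.0
 17.32 [666.02 -81.91 166.41] [ 2.18  1.83 -6.54] 53.5
166.5 166.35 [ 1.46  0.16 -6.18]
166.0 165.96 [ 1.55  0.27 -5.85]
165.5 165.5 [ 0.72  0.1  -5.19]
165.0 165.03 [ 0.31 -0.74 -4.5 ]
164.5 164.6 [ 1.17  0.65 -3.98]
164.0 164.19 [ 2.57 -0.16 -2.89]
163.5 164.01 [1.77 0.87 0.12]
 19.23 [666.58 -82.06 163.95] [1.85 1.01 1.96] 53.4
```

Run:
```python
from h import *
import cv2,pickle
ctrl.move_gripper(80);pr("open")
ctrl.move_straight([666.2,-82,235],feed=200);pr()
o=[np.pi,0,0.098+np.pi/2]
ctrl.move_pose([443,-33,150],[np.pi,0,np.pi/2-0.02]);pr()
d={}
for n in ("scene","top","wrist"):
    d[n]=ctrl.camera(n);cv2.imwrite(f"pics/{n}2.png",d[n]["frame"][:,:,::-1])
pickle.dump(d,open("d2.pkl","wb"))
for n in ("top","scene"):
    W=cloud(d[n]).reshape(-1,3)
    for nm,c,zlo in (("post",(666.3,-82),165),("rest",(649,96),165)):
        m=(abs(W[:,0]-c[0])<32)&(abs(W[:,1]-c[1])<16)&(W[:,2]>zlo)&(W[:,2]<220)
        q=W[m]
        f=q[(abs(q[:,0]-c[0])<15)&(abs(q[:,1]-c[1])<8)]
        print(n,nm,len(q),np.percentile(q[:,2],[90,95,99]) if len(q) else 0,"floor",len(f),np.median(f[:,2]) if len(f) else 0)
```

```text
open 19.78 [666.13 -82.04 163.44] [-0.5   0.66 -0.01] 79.9
 20.29 [666.09 -81.86 234.91] [ 0.11  1.   -0.69] 80.0
 21.26 [444.56 -33.13 150.29] [ 0.49 -0.42  0.22] 79.8
top post 210 [204.5  205.66 207.31] floor 67 183.0573971064091
top rest 219 [201.67 202.75 204.43] floor 67 181.0344020480445
scene post 257 [200.81 203.8  205.93] floor 27 183.20683857166404
scene rest 196 [199.28 201.8  203.77] floor 34 181.12999777497623
```

View pics/scene2.png

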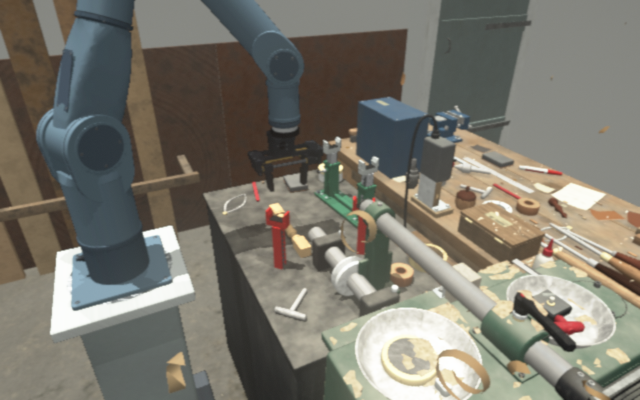

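View pics/wrist2.png

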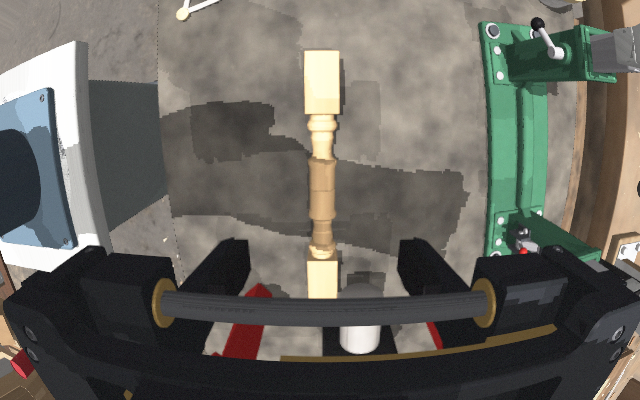

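Run:
```python
from h import *
import pickle
d=pickle.load(open("d0.pkl","rb"))
for n in ("top","scene"):
    C=d[n]["frame"].astype(int).reshape(-1,3);W=cloud(d[n]).reshape(-1,3)
    m=(W[:,0]>420)&(W[:,0]<465)&(W[:,1]>-175)&(W[:,1]<110)&(W[:,2]>20)&(W[:,2]<36)&(C[:,0]>C[:,2]*1.25)&(C[:,0]>120)
    q=W[m];p=np.polyfit(q[:,1],q[:,0],1);print(n,len(q),p, "x at -33",np.polyval(p,-33.5))
o=[np.pi,0,np.pi/2+0.01]
ctrl.move_straight([442.5,-33.5,40],feed=200);pr()
ctrl.move_straight([442.5,-33.5,5],feed=60);pr()
ctrl.move_gripper(20,8);pr("g");
```

```text
top 439 [  0.01 445.84] x at -33 445.58453302544166
scene 402 [  0.02 440.3 ] x at -33 439.50703914173766
 22.11 [443.16 -33.8   40.46] [1.14 0.23 0.19] 79.7
 22.84 [442.43 -33.64   4.91] [ 0.33 -0.87  0.24] 80.2
g 23.73 [442.63 -33.53   5.04] [-0.18  0.22  0.41] 23.8
```

Run:
```python
from h import *
import cv2
ctrl.move_gripper(20,18);pr("g")
ctrl.move_straight([434,-33.5,11],feed=50);pr()
ctrl.move_straight([428,0,25],feed=100);pr()
ctrl.move_straight([428,0,235],feed=250);pr()
o=[np.pi,0.013,np.pi/2+0.097]
ctrl.move_pose([657.6,7.6,232],o);s=pr();print(s["orientation"])
for n in ("wrist","top"):
    p=ctrl.camera(n);cv2.imwrite(f"pics/{n}3.png",p["frame"][:,:,::-1])
    if n=="top":
        c=cv2.resize(p["frame"][120:220,220:400],None,fx=4,fy=4);cv2.imwrite("pics/top3c.png",c[:,:,::-1])
    else: print(p["position"],p["attitude"])
```

```text
g 23.94 [442.63 -33.52   5.01] [0.03 0.14 0.18] 23.5
 24.3 [433.5  -33.47  11.14] [-0.42 -0.11 -2.25] 23.3
 24.82 [428.21  -0.18  25.  ] [ 0.34  0.07 -2.67] 23.4
 25.81 [427.1   -0.26 233.98] [-0.21  0.11 -1.47] 23.4
 26.73 [656.3    6.9  231.06] [-0.47 -0.54 -1.55] 23.4
[-3.14  0.01  1.67]
[649.57  85.59 375.98] [-0.31  0.    0.1 ]
```

View pics/wrist3.png

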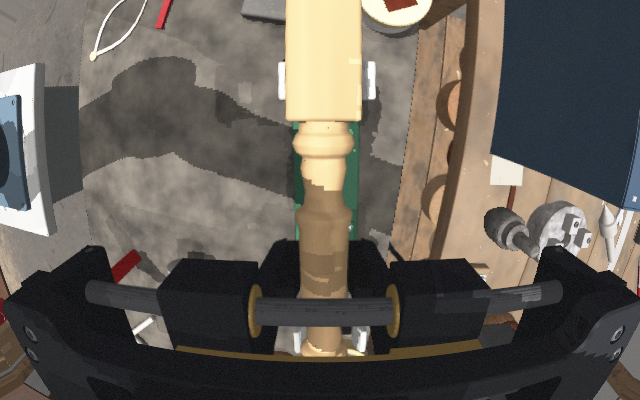

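View pics/top3c.png

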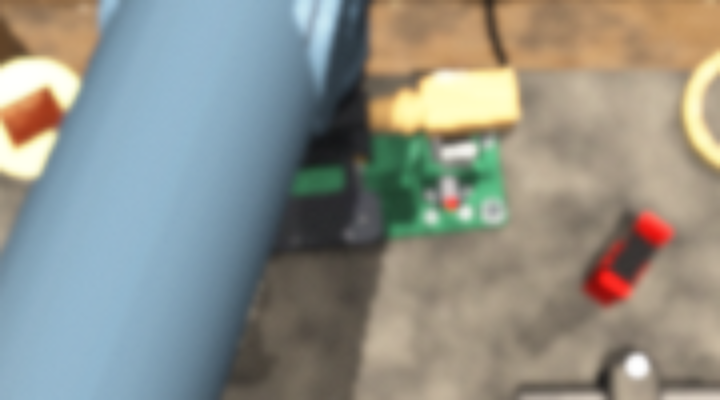

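The wrist view shows the far fork's ears at columns 278 and 375, with the spindle end between them at centre 324. That is about 1.3 mm left, which matches the arm's unsettled offset. I lower.

Run:
```python
from h import *
o=[np.pi,0.013,np.pi/2+0.097]
pr()
ctrl.move_straight([657.6,7.6,205],rot=o,feed=80);ctrl.sleep(.1);pr()
ctrl.move_straight([657.6,7.6,192],rot=o,feed=40);ctrl.sleep(.1);s=pr();b=s["force"][2];print(s["orientation"])
z=192
while z>182:
    z-=0.7
    ctrl.move_straight([657.6,7.6,z],rot=o,feed=20)
    s=ctrl.sense();f=s["force"];print(round(z,1),s["tool_pos"],f,s["wrist_torque"])
    if f[2]>0.3 or abs(f[0])>8: break
```

```text
26.82 [656.42   7.21 232.14] [-0.39 -0.22 -1.45] 23.0
 27.42 [657.8    7.48 205.24] [-1.28 -0.04 -1.44] 23.3
 27.99 [657.72   7.54 192.1 ] [ 0.65  0.6  -1.74] 23.2
[3.14 0.01 1.67]
191.3 [657.68   7.6  191.43] [ 1.28  0.03 -1.88] [ 0.01  0.03 -0.02]
190.6 [657.57   7.64 190.56] [-0.39 -0.75 -2.48] [-0.03 -0.02  0.01]
189.9 [657.55   7.62 189.82] [ 0.3  -0.39 -1.33] [0.01 0.04 0.02]
189.2 [657.56   7.61 189.13] [ 0.72  0.2  -1.18] [-0.08  0.04 -0.  ]
188.5 [657.58   7.61 188.44] [ 0.45 -0.54 -1.65] [-0.03  0.02 -0.02]
187.8 [657.66   7.57 187.85] [ 0.   -0.28 -0.92] [-0.06  0.05  0.01]
187.1 [658.01   7.56 187.75] [-1.18 -0.25  4.47] [-0.02  0.26  0.12]
```

Run:
```python
from h import *
import cv2,pickle
o=[np.pi,0.013,np.pi/2+0.097]
ctrl.move_straight([657.6,7.6,187.6],rot=o,feed=20);ctrl.sleep(.1);pr()
ctrl.move_gripper(44);ctrl.sleep(.2);pr("open")
ctrl.move_straight([657.6,7.6,260],rot=[np.pi,0,np.pi/2+0.097],feed=120);pr()
p=ctrl.camera("wrist");cv2.imwrite("pics/wrist4.png",p["frame"][:,:,::-1])
ctrl.move_pose([450,200,270],[np.pi,0,np.pi/2]);pr()
d={}
for n in ("scene","top"):
    d[n]=ctrl.camera(n);cv2.imwrite(f"pics/{n}4.png",d[n]["frame"][:,:,::-1])
    p=d[n];C=p["frame"].astype(int).reshape(-1,3);W=cloud(p).reshape(-1,3)
    m=(abs(W[:,0]-657)<45)&(abs(W[:,1]-8)<145)&(W[:,2]>175)&(W[:,2]<225)&(C[:,0]>C[:,2]*1.25)
    q=W[m];print(n,len(q),cv2.minAreaRect(q[:,:2].astype(np.float32)))
    for lo,hi in ((-125,-55),(75,145)):
        e=q[(q[:,1]>lo)&(q[:,1]<hi)&(q[:,2]>200)];print(len(e),e.mean(0) if len(e) else 0,np.median(e[:,2]) if len(e) else 0)
    print([(nm,[(round(a["p"],2),a["position"]) for a in ctrl.spot_point(p,nm)][:2]) for nm in ("spindle",)])
pickle.dump(d,open("d4.pkl","wb"))
p=d["scene"]["frame"][130:240,230:400];cv2.imwrite("pics/s4c.png",cv2.resize(p,None,fx=4,fy=4,interpolation=cv2.INTER_CUBIC)[:,:,::-1])
p=d["top"]["frame"][130:230,210:400];cv2.imwrite("pics/t4c.png",cv2.resize(p,None,fx=4,fy=4,interpolation=cv2.INTER_CUBIC)[:,:,::-1])
```

```text
30.09 [657.74   7.59 187.74] [ 0.11 -0.02  3.68] 23.1
open 30.78 [657.6    7.62 187.59] [ 0.4  -0.39 -0.49] 44.3
 31.53 [657.17   7.86 259.33] [-0.07 -0.31 -0.68] 43.7
 32.67 [450.99 199.37 270.22] [-0.85 -0.78  1.38] 43.8
scene 641 ((656.1017456054688, 8.959846496582031), (55.100101470947266, 255.1302947998047), 6.59879732131958)
181 [661.59 -94.28 209.99] 212.1260199536344
111 [641.27 101.14 208.73] 209.72198489640954
[('spindle', [(0.77, [345.7, 151.4]), (0.25, [368.8, 167.9])])]
top 846 ((660.662109375, 8.570350646972656), (39.29518508911133, 248.99398803710938), 5.766753673553467)
183 [667.14 -86.99 210.97] 211.9455441002824
166 [648.47 101.56 209.66] 210.29274257562804
[('spindle', [(0.8, [296.7, 156.6])])]
```

View pics/s4c.png

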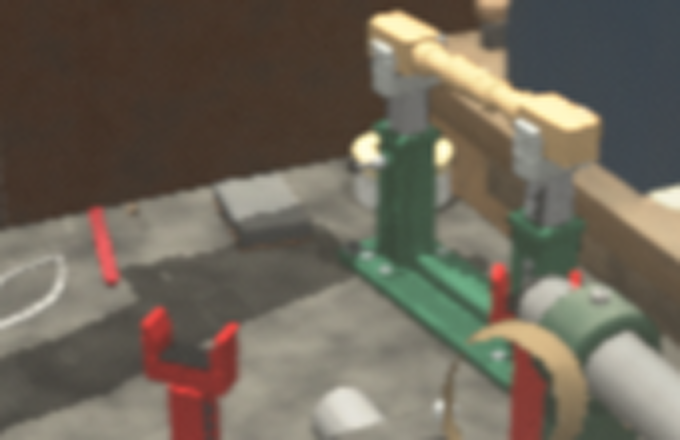

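View pics/t4c.png

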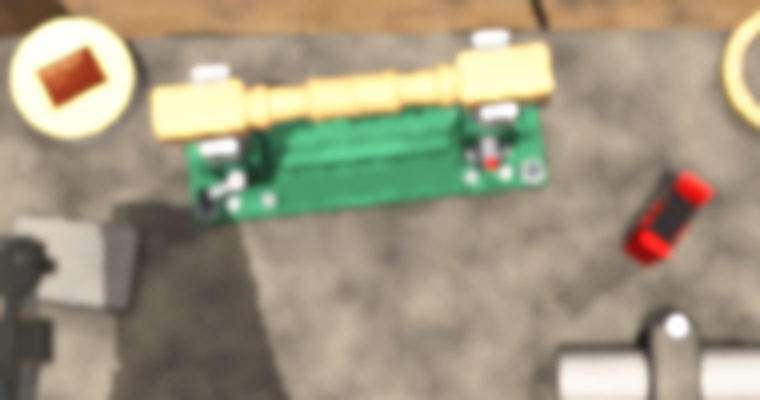

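View pics/wrist4.png

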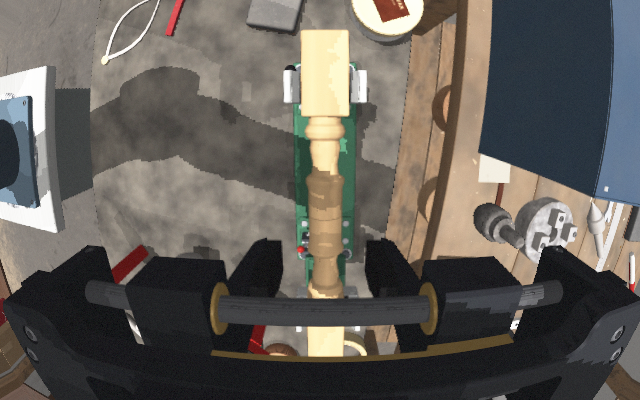

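The spindle sits between the ears of both forks, with square-end tops at about 212 and 210 mm. The arm is clear, so I hand in.

Run:
```python
from h import *
pr();print(ctrl.job_done())
```

```text
32.88 [450.95 199.16 270.08] [ 0.09  0.56 -0.19] 43.9
the job is handed in; nothing more can be done
None
```

The ratchet post is raised and locked, the spindle lies across both forks, and I handed the job in at 32.9 s. No verdict came back, so the results below are from my own checks.

- **Post:** I lifted it 20 mm and lowered it to feel the first catch, at about 6 mm. From the 12 mm spacing I chose the notch near 30 mm, lifted to about 38 mm and let it down until its weight of about 5 N had left the hand. The hand ended up pressing down about 2 N, so the pawl carried roughly 7 N when I let go. The cameras then showed its fork about 2 mm above the fixed one, against the 7.5 mm allowed.
- **Spindle:** I gripped it by the waist and lowered it until both square ends were in the forks. The highest contact force I read was about 4.5 N before release.
- **Last checks:** The top camera puts the spindle's yaw within about 0.005 rad of the stand. The two end tops are about 212 and 210 mm high, a tilt of about 0.01 rad. Lengthwise it is within about 2 mm of the middle.
- **Disagreements:** Across the stand, the two cameras place the spindle's middle at 656 and 661 mm (that outline also took in some non-spindle pixels). The arm laid it at 657.6 mm, and the pictures show it between the ears at both ends.
- **Not measured:** I had no reading of the pawl's angle, so I judged it from the weight leaving the hand and from the post keeping its height.
- **Bystanders:** I saw none disturbed in the last pictures, but did not measure their positions.

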